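# Take the bit out of a left-hand paper-drill chuck

### The job

Take the paper-drill bit out of its upturned chuck and stand it gently, upright on its wide foot, in the cardboard tray. The chuck has a left-hand thread: its black sleeve loosens clockwise seen from above and turns stiffly if you do it up by mistake, which you must not; nobody knows how many part-turns it needs, so feel your way, do not wrench it against its open stop, and do not pull hard on the bit while the jaws still hold it. Leave the mug, the tape roll and the binder alone.

Things in the scene. Friction and masses are not known exactly. Their poses are not given: they have to be found in the camera images.
- stand: Fixed grey bench stand, base plate 150 x 130 x 20 mm. On it, all on one vertical axis: an aluminium drill head, 68 mm across, up to 70 mm high, on a rubber mount, and above that the upturned keyless chuck with its round black ribbed sleeve, 44 mm across, 74 to 114 mm above the table, with a 28 mm open mouth. Origin: on that axis at the table top, z up.
- mount (a joint): Twist of the drill head on its rubber mount, rad, positive clockwise from above, 0 without load. A spring of 5 N m/rad, so it shows the torque put on the sleeve: 0.01 to 0.07 while the sleeve turns clockwise, rising fast at the open stop. More than 0.2 (1 N m) clockwise is wrenching; more than 0.08 (0.4 N m) anticlockwise is doing it up tighter.
- sleeve_grip (a point): On the chuck's axis 100 mm above the table, 14 mm below the sleeve's top: where to grip the sleeve from above, at any yaw. Fixed to the stand, does not turn or rise. Clockwise the sleeve turns with 0.05 N m at first, up to 0.35 N m near its solid open stop, which it meets after 1.3 to 2.8 rad in all, different each time; it stays where left. Anticlockwise it resists with 0.5 N m or more.
- chuck_floor (a point): On the chuck's axis 70 mm above the table, where the bit's foot stands. Two steel jaws inside the sleeve close over the foot and hold it; they open as the sleeve turns clockwise and are clear of the foot 0.1 to 0.5 rad before the sleeve meets its open stop, so at that stop the bit is surely free.
- bit_center (a point): Centre (half-way up) of the loose steel bit, 78 mm long, 80 g: round shank 12 mm across on a foot 24 mm across, 6 mm thick; z up along it. In the chuck the top 34 mm of the shank stand out above the sleeve (top at 148 mm). While clamped it can be raised only about 2 mm; once the jaws are clear it must rise 44 mm to leave the sleeve.
- tray: Fixed open cardboard tray, 140 (x) x 160 (y) x 25 mm high, walls 4 mm, bottom 4 mm thick. Origin: centre of its underside, on the table.
- mug: White mug, 80 mm across, 90 mm high, beyond the work; origin under its centre. Leave it.
- tape_roll: Roll of brown tape lying flat, 100 mm across, 48 mm high; origin under its centre. Leave it.
- binder: Green lever-arch binder lying flat, 240 x 280 x 62 mm; origin under its centre. Leave it.
Things that resemble listed ones, but are neither listed nor needed, are in the scene too. Leave any yellow look-alike of the stand alone. Of the things shaped like the tray, the cardboard one is meant.

How it is judged:
On the way:
1. the bit is drawn right up out of the chuck (z of bit_center in the frame of stand above 0.155 m), for 0.1 s.
At the end, for the whole second after the job is handed in: The bit stands at rest upright (within 0.1 rad) on its foot on the bottom of the tray, anywhere inside its walls (x of bit_center in the frame of tray between -0.066 and 0.066 m and y of bit_center in the frame of tray between -0.076 and 0.076 m and z of bit_center in the frame of tray between 0.038 and 0.046 m and angle between bit_center's own z axis and vertical below 0.1 rad and linear speed of bit below 0.02 m/s); the robot touches nothing.
It fails at once if the sleeve is wrenched clockwise with more than 1 N m (mount over 0.2 rad), or done up anticlockwise with more than 0.4 N m (mount under -0.08 rad) (value of joint mount above 0.2 rad or value of joint mount below -0.08 rad).
It fails at once if the bit is yanked against the jaws or jammed in the chuck with more than 15 N (contact force between bit and stand above 15 N).
It fails at once if the bit is dropped or rammed into the tray with more than 35 N (contact force between bit and tray above 35 N).
It fails at once if the mug, the tape roll or the binder is moved over 20 mm (distance of any of mug, tape_roll, binder from where it was at the start of the episode above 0.02 m).
It also fails if it takes over 72 s, if anything falls off the work surface, if the arm or the gripper's body presses on something with over 40 N, if the wrist force passes 120 N, or if a joint passes its speed limit or range.

### The arm

A 6-joint arm with a two-finger parallel gripper is mounted at the origin on the work surface. World frame = base frame: x ahead of the robot, y to its left, z up, the work surface at z = 0. Lengths are in m, angles in rad, forces in N, time in s.
With the tool pointing down it reaches from about 0.225 to 0.875 m from the base axis. Payload 3.4 kg.
Tool frame: the origin (TCP) lies between the finger pads; the fingertips stand 25 mm ahead of it and the grasp point (between the pads) lies 6 mm ahead of it; z points along the fingers, y is the direction in which the jaws open and shut (so a half turn about z gives the same grasp; the last joint's range is limited). The gripper opens to 85 mm and grips with 20 to 120 N. Pads are 22 mm wide; open, the fingers measure 114 mm over their backs; the gripper's body (76 mm by 85 mm) begins 54 mm behind the grasp point. The pads swing forward as they close: fully open they stand 13 mm farther back than shut.
Start: joints at [-1.326, 0.276, 1.505, -0, 1.361, -0.121], TCP at [0.206, -0.537, 0.256] pointing down, gripper open.
Joint ranges: [-2.89, 2.89], [-0.75, 2.08], [0.22, 2.7], [-1.18, 4.32], [0.11, 2.71], [-2.7, 2.7]. Speed limits (rad/s): [2.57, 2.57, 3.14, 3.14, 3.14, 3.14].

### API

Orientations are given as [roll, pitch, yaw] about the fixed x, y, z axes, in that order (R = Rz(yaw) Ry(pitch) Rx(roll)).
In Python, from workcell import telemetry, capture, workorder gives the robot as it stands.
- The arm moves only by the shell command python3 -m jog 'ROWS' [FORCE]. ROWS is JSON, a list of rows, each a list of 5 numbers: the shift along the tool's x, y, z in cm, then the turn about the tool's z in rad, then the gripper's target within -1 to 1 (fully open at 1, half-way at 0, shut at -1). A call has 1 to 10 rows; each row is the pose to reach, as a shift and turn from the pose commanded when the call began, along the tool's axes at that moment; what a row does not reach only later rows make up. A row lasts 1/12 s, in which the tool goes at most 41.7 mm and 7.16 degrees, less where a joint would pass 70% of its speed; a pose out of reach is approached as far as the arm can. A call with a gripper value outside its range is refused whole. The fingers move at their own pace and stop on an object; FORCE is the grip in N (left out, the last holds). Time passes only in rows, so rows that repeat a pose let the fingers close. It gives the time, the measured TCP pose, the force and the opening at its end, in the units of the state.
- telemetry.read_state(): the state, without advancing time (a new reading comes with each control period).
- capture(name): name is "side" or "top"; returns a dict with "frame" (384x512x3 uint8, blue, green, red), "camera_matrix" (3x3 intrinsics, pixels), "distortion" ([k1, k2, p1, p2, k3] as OpenCV has them; the pictures are not rectified), "R" (3x3) and "t" (3): a world point X has camera coordinates R X + t. Camera axes: x right, y down, z forward; pixel columns grow to the right and rows downward; lengths in m; the calibration is good to about 2 mm. A picture is of the moment at which its call begins. There is no depth.
- workorder.hand_in(): hands the job in, once; it reports no verdict.
The state is a dict: "t": time; "joint_pos": joint angles; "joint_vel": joint speeds; "tau": joint torques, N m; "position": TCP position; "tool_rot": TCP orientation; "wrist_force": force on the tool from outside, world axes, zero at the start; "torque": the same for the moment, N m; "opening": finger opening in m.
Only numpy, scipy, OpenCV 4.12 (cv2) and the standard library are available. Lean on these libraries where they do the work, as an engineer would, in place of code of your own. Each camera call takes 0.05 s, during which the arm holds its last target.

## Working session

There is one attempt and no reset: what is moved stays moved. The work goes in short steps, Python scripts to look and compute and a shell command to move; the robot and the scene stay as the last step left them, time stands still between calls to the robot, and variables do not carry over. Pictures are saved under pics/ and viewed, and the job is handed in when it is done.

```bash
ls; mkdir -p pics; python3 - <<'E'
from workcell import telemetry, capture
import cv2,numpy as np
s=telemetry.read_state()
for k,v in s.items(): print(k,np.round(v,4))
for n in("side","top"):
    c=capture(n); cv2.imwrite(f"pics/{n}0.png",c["frame"])
    print(n,np.round(c["camera_matrix"],1).tolist(),c["distortion"],"campos",np.round(-np.array(c["R"]).T@c["t"],3), np.round(c["R"],2).tolist())
E
```

```text
pics
t 0.0
joint_pos [-1.326   0.2766  1.5061 -0.      1.3607 -0.121 ]
joint_vel [ 0.0012 -0.0017 -0.0001  0.0005 -0.002  -0.    ]
tau [-3.00000e-04 -4.16777e+01 -2.45808e+01 -1.00000e-04  1.09000e-02
  0.00000e+00]
position [ 0.2055 -0.5365  0.2554]
tool_rot [-3.1398e+00 -2.0000e-04  3.6580e-01]
wrist_force [-0.282  -0.2571  0.3635]
torque [-0.0213  0.0524 -0.0441]
opening 0.0857
side [[497.1, 0.0, 260.7], [0.0, 497.1, 192.0], [0.0, 0.0, 1.0]] [-0.03372785  0.          0.          0.          0.        ] campos [-0.031  1.158  0.903] [[-0.85, -0.53, 0.01], [-0.31, 0.49, -0.82], [0.43, -0.69, -0.58]]
top [[371.8, 0.0, 256.8], [0.0, 371.8, 193.0], [0.0, 0.0, 1.0]] [-0.113136  0.        0.        0.        0.      ] campos [0.399 0.176 1.113] [[0.01, -1.0, 0.01], [-0.98, -0.01, -0.19], [0.19, -0.0, -0.98]]
```

View pics/side0.png

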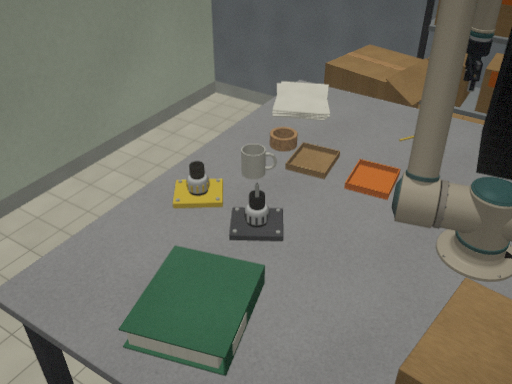

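View pics/top0.png

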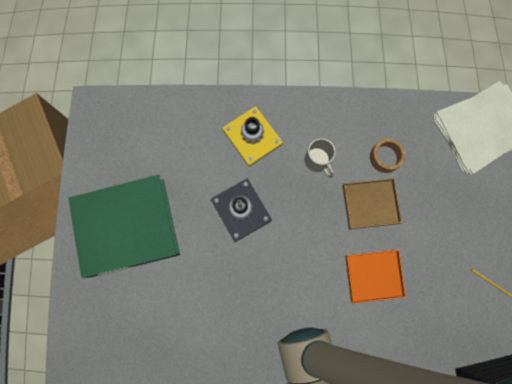

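Candidates: the dark grey stand is at top (240,207) and side (257,215). The yellow look-alike is at top (252,130) and side (198,185), and is to be left alone. The brown cardboard tray is at top (372,204) and side (313,160); the orange tray at top (375,276) is a decoy. I'll confirm with enlarged crops.

```bash
cat > h.py <<'E'
import cv2,numpy as np
from workcell import telemetry, capture
def ray(c,uv):
    p=cv2.undistortPoints(np.array([[uv]],float),np.array(c["camera_matrix"]),np.array(c["distortion"]))[0,0]
    R=np.array(c["R"]);d=R.T@np.array([p[0],p[1],1]);return -R.T@np.array(c["t"]),d/np.linalg.norm(d)
def onz(c,uv,z):
    o,d=ray(c,uv);return o+d*(z-o[2])/d[2]
def proj(c,X):
    R=np.array(c["R"],float);return cv2.projectPoints(np.array(X,float).reshape(-1,3),cv2.Rodrigues(R)[0],np.array(c["t"],float),np.array(c["camera_matrix"]),np.array(c["distortion"]))[0][:,0]
def tri(a,ua,b,ub):
    o1,d1=ray(a,ua);o2,d2=ray(b,ub)
    s=np.linalg.lstsq(np.c_[d1,-d2],o2-o1,rcond=None)[0]
    p,q=o1+s[0]*d1,o2+s[1]*d2
    return (p+q)/2,np.linalg.norm(p-q)
def crop(c,x,y,w,h,k,fn):
    cv2.imwrite(fn,cv2.resize(c["frame"][y:y+h,x:x+w],None,fx=k,fy=k,interpolation=cv2.INTER_CUBIC))
def st():
    s=telemetry.read_state();print(round(s["t"],2),np.round(s["position"],4),np.round(s["tool_rot"],3),"F",np.round(s["wrist_force"],2),"M",np.round(s["torque"],3),"op",round(s["opening"],4),"j",np.round(s["joint_pos"],3));return s
E
python3 - <<'E'
from h import *
s=capture("side");t=capture("top")
crop(s,220,170,80,75,8,"pics/s1.png");crop(t,200,170,80,75,8,"pics/t1.png")
crop(s,280,140,70,40,8,"pics/s1b.png");crop(t,335,170,75,65,8,"pics/t1b.png")
E
```

```text
(no output)
```

View pics/s1.png

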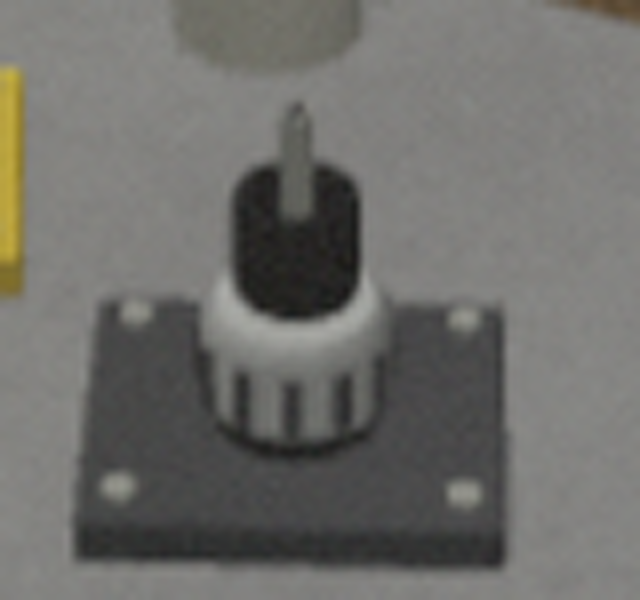

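View pics/t1.png

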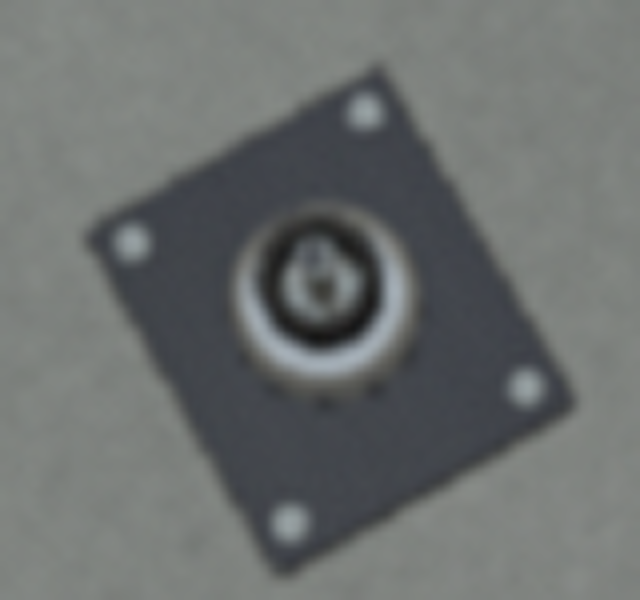

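View pics/t1b.png

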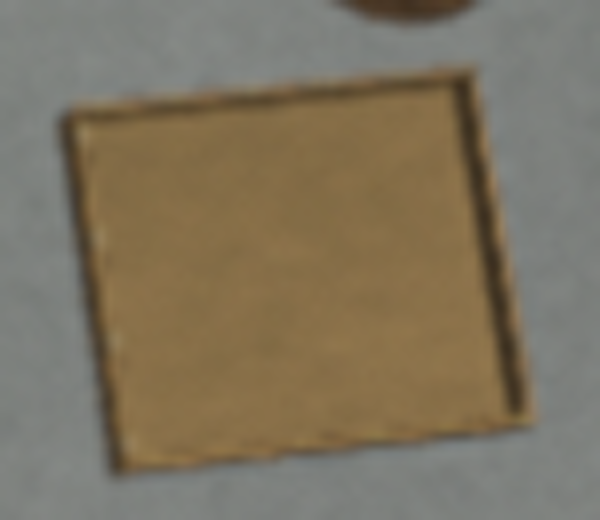

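The side and top crops show the dark grey stand with a shank standing in a black sleeve (side tip near (257,183), top sleeve centre near (240,205)), with four base screws visible. The top crop shows a plain brown cardboard tray. Next I measure.

```bash
python3 - <<'E'
from h import *
s=capture("side");t=capture("top")
f=lambda x,y,ox,oy:((x+.5)/8-.5+ox,(y+.5)/8-.5+oy)
sc=[f(*p,200,170) for p in[(131,243),(366,112),(526,388),(290,524)]]
P=np.array([onz(t,p,.021) for p in sc]);print("top screws mean",P.mean(0),np.linalg.norm(P-np.roll(P,1,0),axis=1))
ss=[f(*p,220,170) for p in[(135,313),(464,319),(464,493),(118,486)]]
Q=np.array([onz(s,p,.021) for p in ss]);print("side screws mean",Q.mean(0),np.linalg.norm(Q-np.roll(Q,1,0),axis=1))
print("sleeve top from top",onz(t,f(320,283,200,170),.114), 'width',onz(t,f(257,283,200,170),.114)-onz(t,f(384,283,200,170),.114))
print("bit tip tri",tri(s,f(297,108,220,170),t,f(314,243,200,170)))
print("tip onz side",onz(s,f(297,104,220,170),.148),"top",onz(t,f(314,245,200,170),.148))
# tray rim corners z=.025
tr=[f(*p,335,170) for p in[(65,110),(474,68),(533,428),(115,472)]]
T=np.array([onz(t,p,.025) for p in tr]);print(T,T.mean(0),np.linalg.norm(T-np.roll(T,1,0),axis=1))
for nm,uv in (("mug",(321,150)),("tape",(388,155))): print(nm,onz(t,uv,.06))
m=(P.mean(0)+Q.mean(0))/2
print(proj(s,[[m[0],m[1],.114],[m[0],m[1],.148]]),proj(t,[[m[0],m[1],.114],[m[0],m[1],.148]]))
E
```

```text
top screws mean [0.56714723 0.2201934  0.021     ] [0.12078045 0.10078702 0.12030405 0.10025124]
side screws mean [0.56771827 0.21778303 0.021     ] [0.09950388 0.12086385 0.09975156 0.12005563]
sleeve top from top [0.56395013 0.21936341 0.114     ] width [-0.00053847  0.04321781  0.        ]
bit tip tri (array([0.56933531, 0.21903816, 0.14787579]), np.float64(0.005138821394365126))
tip onz side [0.56788763 0.21664149 0.148     ] top [0.57100968 0.22012387 0.148     ]
[[ 0.64833938 -0.08662374  0.025     ]
 [ 0.66711796 -0.24661253  0.025     ]
 [ 0.52878813 -0.26121507  0.025     ]
 [ 0.51152731 -0.10094188  0.025     ]] [ 0.5889432 -0.1738483  0.025    ] [0.13755927 0.16108708 0.13909844 0.16119997]
mug [ 0.7410254  -0.01674521  0.06      ]
tape [ 0.7294732  -0.21979845  0.06      ]
[[256.35309624 193.27082069]
 [256.36357194 183.02289544]] [[239.72563864 203.67732344]
 [239.21583252 201.52979338]]
```

The measurements agree. Stand axis is about (0.567, 0.219): sleeve width 43 mm against 44, bit tip at z 0.148 as given, screw spacing rectangular. Tray centre is about (0.589, -0.174), 138x161 mm. yaw = j1 - j6 + π/2, so clockwise raises j6. I'll arrive with j6 near -1.6, which leaves room for one continuous turn.

```bash
cat >> h.py <<'E'
def to(x,y,z):
    s=st();from scipy.spatial.transform import Rotation as Ro
    R=Ro.from_euler("xyz",s["tool_rot"]).as_matrix()
    print("shift cm",np.round(100*R.T@(np.array([x,y,z])-s["position"]),2))
E
python3 -m jog '[[8,-7.6,0,-0.12,1],[16,-15,0,-0.25,1],[24,-23,0,-0.37,1],[30.3,-28.7,0,-0.5,1],[30.3,-28.7,0,-0.62,1],[30.3,-28.7,0,-0.75,1],[30.3,-28.7,0,-0.87,1],[30.3,-28.7,0,-1,1],[30.3,-28.7,0,-1.12,1],[30.3,-28.7,0,-1.24,1]]'
python3 -c "
from h import *
to(.567,.219,.256)"
```

```text
t: 1.13
position: [0.386, -0.1593, 0.2566]
tool_rot: [3.141, 0.001, 1.611]
wrist_force: [1.6, 0.0, -0.0]
opening: 0.0855
1.13 [ 0.386  -0.1593  0.2566] [3.141e+00 1.000e-03 1.611e+00] F [ 1.6   0.01 -0.02] M [-0.003 -0.012 -0.003] op 0.0855 j [-0.558  0.034  1.805 -0.     1.301 -0.599]
shift cm [37.06 19.62  0.05]
```

```bash

python3 -m jog '[[3.7,2,0,-0.12,1],[7.4,4,0,-0.24,1],[11,5.9,0,-0.36,1],[14.8,7.8,0,-0.48,1],[18.5,9.8,0,-0.6,1],[22.2,11.8,0,-0.72,1],[26,13.7,0,-0.84,1],[29.6,15.7,0,-0.96,1],[33.4,17.6,0,-1.08,1],[37.1,19.6,0,-1.2,1]]'
python3 -m jog '[[0,0,0,-0.12,1],[0,0,0,-0.24,1],[0,0,0,-0.36,1],[0,0,0,-0.48,1],[0,0,0,-0.6,1],[0,0,0,-0.7,1],[0,0,0,-0.7,1]]'
python3 -c "
from h import *
to(.567,.219,.18)
s=capture('side');t=capture('top')
crop(s,210,100,100,120,6,'pics/s2.png');crop(t,190,150,100,100,6,'pics/t2.png')"
```

```text
t: 1.97
position: [0.5675, 0.2158, 0.2563]
tool_rot: [-3.141, 0.0, 2.812]
wrist_force: [0.5, 0.4, 0.5]
opening: 0.0853
t: 2.55
position: [0.5671, 0.2136, 0.2561]
tool_rot: [-3.142, -0.0, -2.776]
wrist_force: [-0.3, -0.4, 0.1]
opening: 0.0852
2.55 [0.5671 0.2136 0.2561] [-3.142 -0.    -2.776] F [-0.3  -0.36  0.14] M [-0.019 -0.059  0.014] op 0.0852 j [ 0.246  0.323  1.437 -0.     1.382 -1.691]
shift cm [-0.18  0.51  7.61]
```

View pics/s2.png

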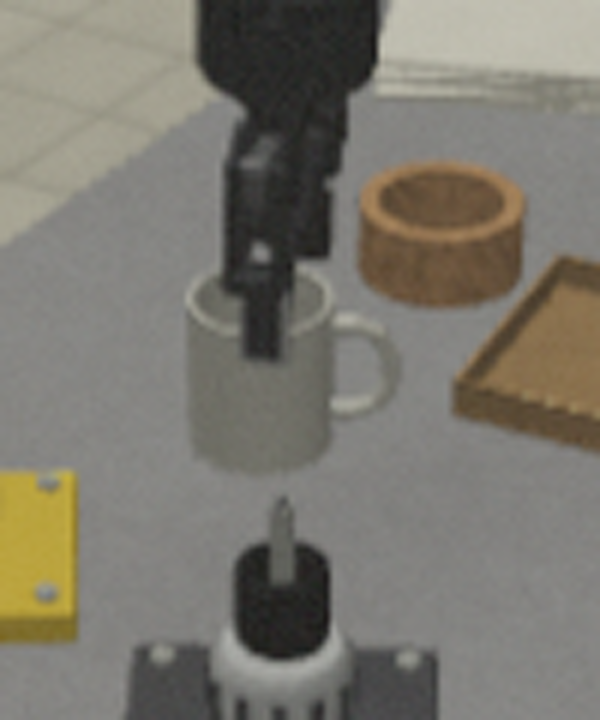

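The side crop shows the fingers above the chuck, bit tip at crop (283,500), slightly off axis as the state says (5 mm in y). I'll correct that and descend.

```bash

python3 -m jog '[[-0.2,0.5,0,0,1],[-0.2,0.5,2.5,0,1],[-0.2,0.5,5,0,1],[-0.2,0.5,6.5,0,1],[-0.2,0.5,6.5,0,1]]'
python3 -c "
from h import *
to(.567,.219,.106)
s=capture('side');t=capture('top')
crop(s,210,130,100,100,6,'pics/s3.png');crop(t,190,150,100,100,6,'pics/t3.png')"
```

```text
t: 3.07
position: [0.565, 0.2187, 0.1876]
tool_rot: [3.141, -0.007, -2.779]
wrist_force: [-0.9, -1.2, 0.1]
opening: 0.0855
3.07 [0.565  0.2187 0.1876] [ 3.141 -0.007 -2.779] F [-0.85 -1.21  0.12] M [-0.031 -0.027 -0.03 ] op 0.0855 j [ 0.255  0.369  1.54   0.     1.239 -1.679]
shift cm [-0.26 -0.05  8.16]
```

View pics/s3.png

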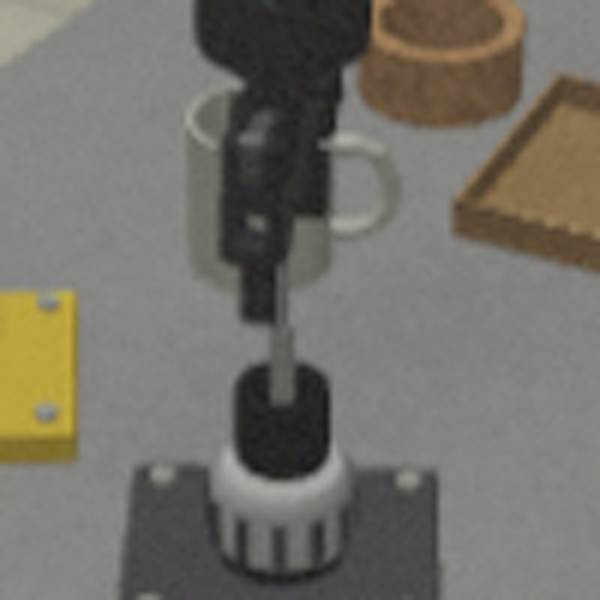

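View pics/t3.png

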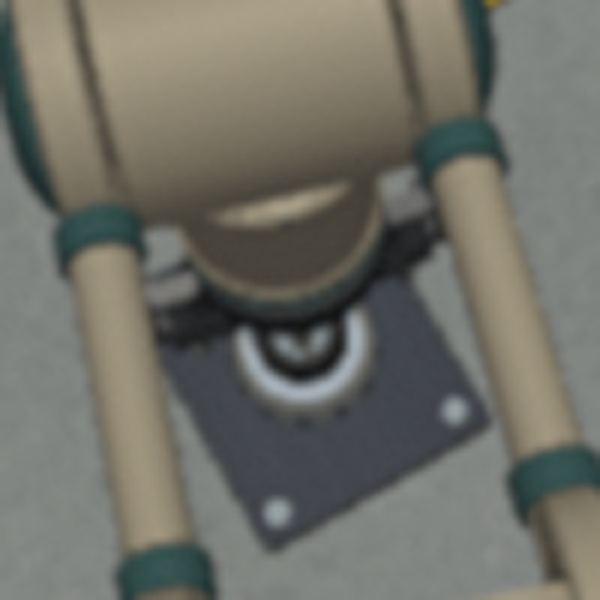

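The side crop shows the fingers straddling the bit. The top crop shows the fingers on either side of the sleeve, sleeve centre near crop (300,335). Down to grip height in two stages.

```bash

python3 -m jog '[[-0.1,0,1.5,0,1],[-0.1,0,3,0,1],[-0.1,0,4.5,0,1],[-0.1,0,4.5,0,1],[-0.1,0,4.5,0,1],[-0.1,0,4.5,0,1]]'
python3 -c "
from h import *
to(.567,.219,.106)"
```

```text
t: 3.67
position: [0.5694, 0.2197, 0.1481]
tool_rot: [-3.141, 0.003, -2.778]
wrist_force: [-0.3, -0.8, 0.6]
opening: 0.0854
3.67 [0.5694 0.2197 0.1481] [-3.141e+00  3.000e-03 -2.778e+00] F [-0.26 -0.8   0.58] M [-0.012  0.028 -0.019] op 0.0854 j [ 0.254  0.402  1.594 -0.     1.143 -1.68 ]
shift cm [0.26 0.02 4.2 ]
```

```bash

python3 -m jog '[[0.1,0,1.2,0,1],[0.1,0,2.4,0,1],[0.1,0,3.6,0,1],[0.1,0,4.0,0,1],[0.1,0,4.0,0,1],[0.1,0,4.0,0,1],[0.1,0,4.0,0,1]]'
python3 -c "
from h import *
to(.567,.219,.106)
s=capture('side');t=capture('top')
crop(s,210,130,100,100,6,'pics/s4.png');crop(t,190,150,100,100,6,'pics/t4.png')
to(.567,.219,.106)"
```

```text
t: 4.25
position: [0.5682, 0.2192, 0.1075]
tool_rot: [-3.141, 0.002, -2.777]
wrist_force: [-0.2, 1.1, -0.0]
opening: 0.0854
4.25 [0.5682 0.2192 0.1075] [-3.141e+00  2.000e-03 -2.777e+00] F [-0.23  1.09 -0.01] M [-0.01   0.008 -0.064] op 0.0854 j [ 0.254  0.439  1.647 -0.     1.054 -1.681]
shift cm [0.12 0.02 0.15]
4.35 [0.568  0.2192 0.1073] [-3.141e+00  2.000e-03 -2.777e+00] F [ 0.06 -0.45  0.01] M [ 0.018  0.025 -0.032] op 0.0853 j [ 0.254  0.439  1.647 -0.     1.054 -1.681]
shift cm [0.09 0.02 0.13]
```

View pics/s4.png

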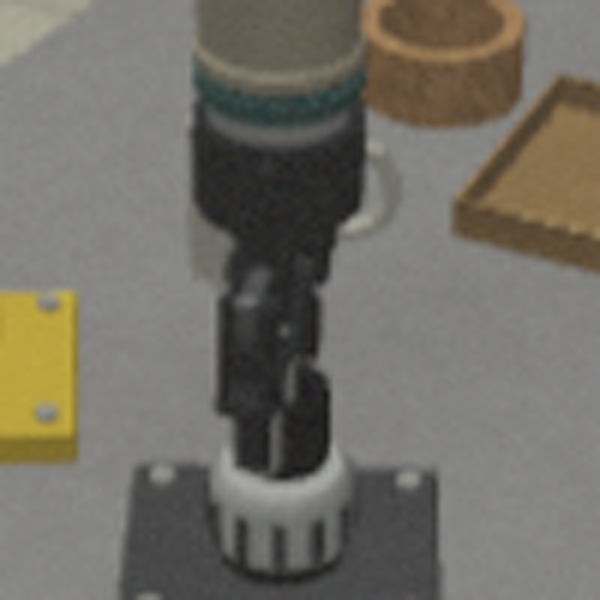

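The fingers stand on both sides of the sleeve (crop (250,440) and (305,420)) and the wrist is unloaded. Closing with moderate force, which also limits the torque.

```bash

python3 -m jog '[[0,0,0,0,-0.2],[0,0,0,0,-0.2],[0,0,0,0,-0.2],[0,0,0,0,-0.2],[0,0,0,0,-0.2],[0,0,0,0,-0.2]]' 35
python3 -c "
from h import *
st()"
```

```text
t: 4.85
position: [0.5662, 0.2227, 0.1077]
tool_rot: [3.135, 0.002, -2.779]
wrist_force: [-3.9, 8.6, 7.1]
opening: 0.0437
4.85 [0.5662 0.2227 0.1077] [ 3.135e+00  2.000e-03 -2.779e+00] F [-3.89  8.63  7.09] M [1.628 0.77  0.029] op 0.0437 j [ 0.256  0.438  1.647  0.008  1.055 -1.681]
```

It closed at 43.7 mm on the 44 mm sleeve. It pushes 9 N along the jaws, so the axis lies about 4 mm off along tool y. I'll relieve that.

```bash

python3 -m jog '[[0,0.2,0,0,-0.2],[0,0.4,0,0,-0.2],[0,0.4,0,0,-0.2],[0,0.4,0,0,-0.2]]' 35
python3 -c "
from h import *
st()"
```

```text
t: 5.18
position: [0.5661, 0.223, 0.1076]
tool_rot: [3.141, 0.001, -2.778]
wrist_force: [-1.0, -1.2, 6.3]
opening: 0.043
5.18 [0.5661 0.223  0.1076] [ 3.141e+00  1.000e-03 -2.778e+00] F [-1.04 -1.24  6.27] M [0.58  0.361 0.031] op 0.043 j [ 0.261  0.438  1.647  0.     1.055 -1.674]
```

Centred now, axis about (0.566, 0.223). First small clockwise turns, with the mount torque felt as +z moment.

```bash

python3 -m jog '[[0,0,0,0.03,-0.2],[0,0,0,0.06,-0.2],[0,0,0,0.09,-0.2],[0,0,0,0.12,-0.2],[0,0,0,0.15,-0.2],[0,0,0,0.15,-0.2]]'
python3 -c "
from h import *
st()
s=capture('side');t=capture('top')
crop(s,210,130,100,100,6,'pics/s5.png');st()"
```

```text
t: 5.68
position: [0.5663, 0.2226, 0.1076]
tool_rot: [3.141, 0.001, -2.928]
wrist_force: [-1.1, -2.8, 7.0]
opening: 0.0439
5.68 [0.5663 0.2226 0.1076] [ 3.141e+00  1.000e-03 -2.928e+00] F [-1.14 -2.79  7.  ] M [0.472 0.309 0.222] op 0.0439 j [ 0.26   0.438  1.647  0.     1.055 -1.524]
5.78 [0.5663 0.2226 0.1077] [ 3.141e+00  2.000e-03 -2.927e+00] F [-0.86 -2.02  6.18] M [0.444 0.33  0.165] op 0.0434 j [ 0.26   0.438  1.647  0.     1.055 -1.525]
```

View pics/s5.png

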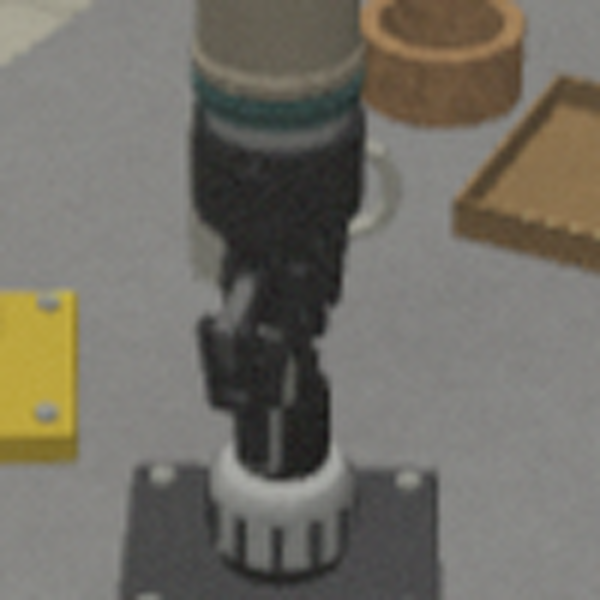

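The fingers grip the sleeve and have rotated, with moment about 0.15–0.2 N m. I'll continue.

```bash

python3 -m jog '[[0,0,0,0.04,-0.2],[0,0,0,0.08,-0.2],[0,0,0,0.12,-0.2],[0,0,0,0.16,-0.2],[0,0,0,0.2,-0.2],[0,0,0,0.24,-0.2],[0,0,0,0.28,-0.2],[0,0,0,0.32,-0.2]]'
python3 -c "
from h import *
st()"
python3 -m jog '[[0,0,0,0.04,-0.2],[0,0,0,0.08,-0.2],[0,0,0,0.12,-0.2],[0,0,0,0.16,-0.2],[0,0,0,0.2,-0.2],[0,0,0,0.24,-0.2],[0,0,0,0.28,-0.2],[0,0,0,0.32,-0.2]]'
python3 -c "
from h import *
st();s=capture('side');st()
crop(s,210,130,100,100,6,'pics/s6.png')"
```

```text
t: 6.45
position: [0.5663, 0.222, 0.1077]
tool_rot: [-3.141, 0.002, 3.034]
wrist_force: [-0.9, -4.1, 6.7]
opening: 0.0438
6.45 [0.5663 0.222  0.1077] [-3.141e+00  2.000e-03  3.034e+00] F [-0.91 -4.1   6.67] M [0.191 0.11  0.278] op 0.0438 j [ 2.600e-01  4.380e-01  1.648e+00 -1.000e-03  1.055e+00 -1.203e+00]
t: 7.12
position: [0.5662, 0.2213, 0.1076]
tool_rot: [-3.14, 0.002, 2.715]
wrist_force: [-1.8, -6.0, 7.5]
opening: 0.0436
7.12 [0.5662 0.2213 0.1076] [-3.140e+00  2.000e-03  2.715e+00] F [-1.8  -6.02  7.46] M [-0.094 -0.077  0.26 ] op 0.0436 j [ 0.26   0.438  1.648 -0.003  1.055 -0.883]
7.17 [0.5662 0.2213 0.1076] [-3.140e+00  2.000e-03  2.713e+00] F [-2.99 -5.73  7.23] M [-0.005 -0.023  0.278] op 0.0439 j [ 0.26   0.438  1.648 -0.003  1.055 -0.881]
```

View pics/s6.png

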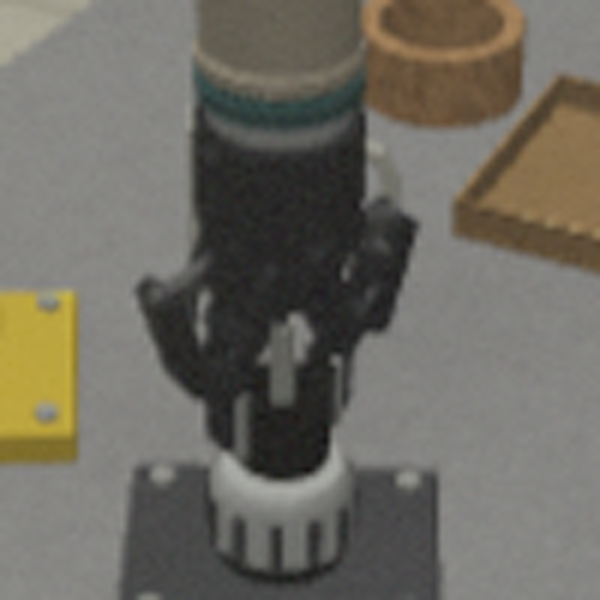

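The shank is visible between the fingers at crop (283,370). 0.79 rad turned at a steady 0.27 N m. A sideways load of about 6 N along -tool y is building from centring error, so I'll relieve it and keep going.

```bash

python3 -m jog '[[0,-0.1,0,0.03,-0.2],[0,-0.25,0,0.06,-0.2],[0,-0.25,0,0.1,-0.2],[0,-0.25,0,0.14,-0.2],[0,-0.25,0,0.18,-0.2],[0,-0.25,0,0.2,-0.2]]'
python3 -c "
from h import *
st()"
python3 -m jog '[[0,0,0,0.04,-0.2],[0,0,0,0.08,-0.2],[0,0,0,0.12,-0.2],[0,0,0,0.16,-0.2],[0,0,0,0.2,-0.2],[0,0,0,0.2,-0.2]]'
python3 -c "
from h import *
st()"
```

```text
t: 7.67
position: [0.5659, 0.2207, 0.1076]
tool_rot: [3.139, 0.002, 2.515]
wrist_force: [-0.7, -0.6, 5.5]
opening: 0.0438
7.67 [0.5659 0.2207 0.1076] [3.139e+00 2.000e-03 2.515e+00] F [-0.65 -0.6   5.55] M [ 0.324 -0.221  0.28 ] op 0.0438 j [ 0.257  0.436  1.651 -0.     1.051 -0.687]
t: 8.17
position: [0.5656, 0.2204, 0.1077]
tool_rot: [3.14, 0.002, 2.315]
wrist_force: [-1.0, -2.7, 5.6]
opening: 0.0434
8.17 [0.5656 0.2204 0.1077] [3.140e+00 2.000e-03 2.315e+00] F [-1.01 -2.69  5.61] M [ 0.17  -0.281  0.232] op 0.0434 j [ 2.570e-01  4.360e-01  1.651e+00 -1.000e-03  1.052e+00 -4.870e-01]
```

The moment stays flat at about 0.25, when the sleeve should stiffen gradually, so the pads may be slipping. Test: grip harder and turn a little.

```bash

python3 -m jog '[[0,0,0,0,-0.2],[0,0,0,0,-0.2],[0,0,0,0.03,-0.2],[0,0,0,0.06,-0.2],[0,0,0,0.06,-0.2]]' 70
python3 -c "
from h import *
st()
s=capture('side');crop(s,230,170,60,60,10,'pics/s7.png')"
python3 -m jog '[[0,0,0,0.03,-0.2],[0,0,0,0.06,-0.2],[0,0,0,0.09,-0.2],[0,0,0,0.09,-0.2]]' 70
python3 -c "
from h import *
st()"
```

```text
t: 8.58
position: [0.5655, 0.2203, 0.1079]
tool_rot: [3.14, 0.002, 2.256]
wrist_force: [-2.3, -2.5, 6.4]
opening: 0.0425
8.58 [0.5655 0.2203 0.1079] [3.140e+00 2.000e-03 2.256e+00] F [-2.33 -2.54  6.38] M [ 0.207 -0.287  0.322] op 0.0425 j [ 2.570e-01  4.360e-01  1.651e+00 -1.000e-03  1.052e+00 -4.270e-01]
t: 8.97
position: [0.5654, 0.2202, 0.1079]
tool_rot: [3.14, 0.002, 2.166]
wrist_force: [-3.1, -2.8, 7.7]
opening: 0.0425
8.97 [0.5654 0.2202 0.1079] [3.140e+00 2.000e-03 2.166e+00] F [-3.12 -2.83  7.71] M [ 0.106 -0.34   0.305] op 0.0425 j [ 2.570e-01  4.350e-01  1.652e+00 -1.000e-03  1.052e+00 -3.370e-01]
```

View pics/s7.png

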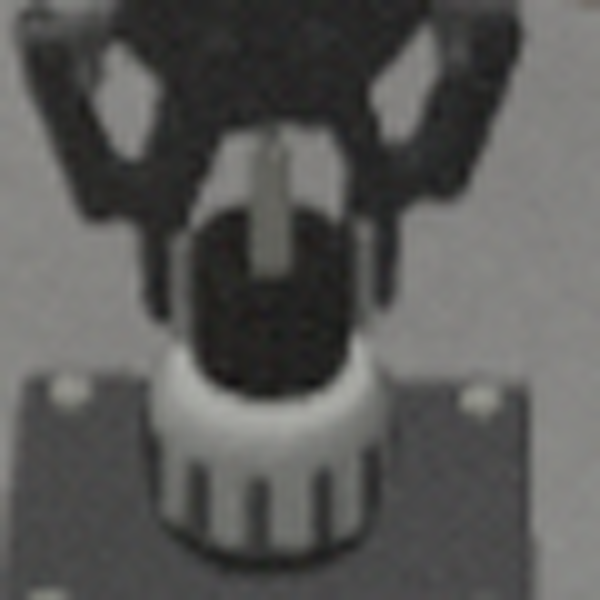

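The picture shows pads squarely on the sleeve, at crop (180,280) and (365,270). Doubling the grip didn't double the moment, so the sleeve is turning (about 1.34 rad so far). I'll continue in 0.08 rad steps so hitting the stop stays below 0.75 N m.

```bash

python3 -m jog '[[0,0,0,0.03,-0.2],[0,0,0,0.06,-0.2],[0,0,0,0.08,-0.2],[0,0,0,0.08,-0.2]]' 60
python3 -c "
from h import *
st()"
python3 -m jog '[[0,0,0,0.03,-0.2],[0,0,0,0.06,-0.2],[0,0,0,0.08,-0.2],[0,0,0,0.08,-0.2]]' 60
python3 -c "
from h import *
st()"
```

```text
t: 9.3
position: [0.5652, 0.2201, 0.1079]
tool_rot: [3.14, 0.002, 2.086]
wrist_force: [-4.2, -2.4, 6.9]
opening: 0.0424
9.3 [0.5652 0.2201 0.1079] [3.140e+00 2.000e-03 2.086e+00] F [-4.18 -2.43  6.9 ] M [ 0.114 -0.282  0.335] op 0.0424 j [ 2.570e-01  4.350e-01  1.652e+00 -1.000e-03  1.053e+00 -2.580e-01]
t: 9.63
position: [0.5651, 0.22, 0.1079]
tool_rot: [3.14, 0.002, 2.006]
wrist_force: [-3.2, -2.9, 6.9]
opening: 0.0426
9.63 [0.5651 0.22   0.1079] [3.140e+00 2.000e-03 2.006e+00] F [-3.16 -2.89  6.9 ] M [ 0.005 -0.309  0.298] op 0.0426 j [ 0.257  0.435  1.652 -0.002  1.053 -0.178]
```

```bash

python3 -m jog '[[0,-0.1,0,0.03,-0.2],[0,-0.15,0,0.06,-0.2],[0,-0.15,0,0.08,-0.2],[0,-0.15,0,0.08,-0.2]]' 60
python3 -c "
from h import *
st()"
```

```text
t: 9.97
position: [0.5648, 0.2199, 0.1078]
tool_rot: [3.138, 0.001, 1.926]
wrist_force: [-1.4, -1.3, 5.6]
opening: 0.0426
9.97 [0.5648 0.2199 0.1078] [3.138e+00 1.000e-03 1.926e+00] F [-1.44 -1.29  5.64] M [ 0.082 -0.444  0.333] op 0.0426 j [ 2.570e-01  4.340e-01  1.654e+00 -1.000e-03  1.049e+00 -9.800e-02]
```

```bash

python3 -m jog '[[0,0,0,0.03,-0.2],[0,0,0,0.06,-0.2],[0,0,0,0.08,-0.2],[0,0,0,0.08,-0.2]]' 60
python3 -c "
from h import *
st()"
```

```text
t: 10.3
position: [0.5647, 0.2198, 0.1079]
tool_rot: [3.138, 0.001, 1.847]
wrist_force: [-0.7, -1.4, 6.7]
opening: 0.0425
10.3 [0.5647 0.2198 0.1079] [3.138e+00 1.000e-03 1.847e+00] F [-0.66 -1.39  6.69] M [ 0.029 -0.429  0.313] op 0.0425 j [ 2.570e-01  4.340e-01  1.654e+00 -1.000e-03  1.050e+00 -1.800e-02]
```

```bash

python3 -m jog '[[0,0,0,0.03,-0.2],[0,0,0,0.06,-0.2],[0,0,0,0.08,-0.2],[0,0,0,0.08,-0.2]]' 60
python3 -c "
from h import *
st()"
```

```text
t: 10.63
position: [0.5645, 0.2198, 0.1079]
tool_rot: [3.138, 0.001, 1.767]
wrist_force: [-1.4, -1.2, 6.7]
opening: 0.0425
10.63 [0.5645 0.2198 0.1079] [3.138e+00 1.000e-03 1.767e+00] F [-1.42 -1.18  6.65] M [-0.085 -0.417  0.298] op 0.0425 j [ 2.570e-01  4.340e-01  1.655e+00 -1.000e-03  1.050e+00  6.200e-02]
```

```bash

python3 -m jog '[[0,0,0,0.03,-0.2],[0,0,0,0.06,-0.2],[0,0,0,0.08,-0.2],[0,0,0,0.08,-0.2]]' 60
python3 -c "
from h import *
st()"
```

```text
t: 10.97
position: [0.5643, 0.2197, 0.1079]
tool_rot: [3.138, 0.001, 1.687]
wrist_force: [-1.4, -0.9, 6.3]
opening: 0.0428
10.97 [0.5643 0.2197 0.1079] [3.138e+00 1.000e-03 1.687e+00] F [-1.37 -0.9   6.28] M [-0.118 -0.387  0.342] op 0.0428 j [ 2.570e-01  4.340e-01  1.655e+00 -1.000e-03  1.050e+00  1.420e-01]
```

```bash

python3 -m jog '[[0,0,0,0.03,-0.2],[0,0,0,0.06,-0.2],[0,0,0,0.08,-0.2],[0,0,0,0.08,-0.2]]' 60
python3 -c "
from h import *
st()"
```

```text
t: 11.3
position: [0.5642, 0.2197, 0.1078]
tool_rot: [3.139, 0.001, 1.607]
wrist_force: [-2.6, -1.5, 7.1]
opening: 0.0426
11.3 [0.5642 0.2197 0.1078] [3.139e+00 1.000e-03 1.607e+00] F [-2.61 -1.47  7.13] M [-0.164 -0.391  0.316] op 0.0426 j [ 2.570e-01  4.340e-01  1.655e+00 -1.000e-03  1.051e+00  2.220e-01]
```

```bash

python3 -m jog '[[0,0,0,0.03,-0.2],[0,0,0,0.06,-0.2],[0,0,0,0.08,-0.2],[0,0,0,0.08,-0.2]]' 60
python3 -c "
from h import *
st()
s=capture('side');crop(s,230,170,60,60,10,'pics/s8.png')
"
```

```text
t: 11.63
position: [0.564, 0.2197, 0.1079]
tool_rot: [3.139, 0.0, 1.527]
wrist_force: [-3.0, -0.6, 6.9]
opening: 0.0428
11.63 [0.564  0.2197 0.1079] [3.139 0.    1.527] F [-2.95 -0.55  6.92] M [-0.227 -0.314  0.402] op 0.0428 j [ 2.570e-01  4.340e-01  1.655e+00 -1.000e-03  1.051e+00  3.020e-01]
```

View pics/s8.png

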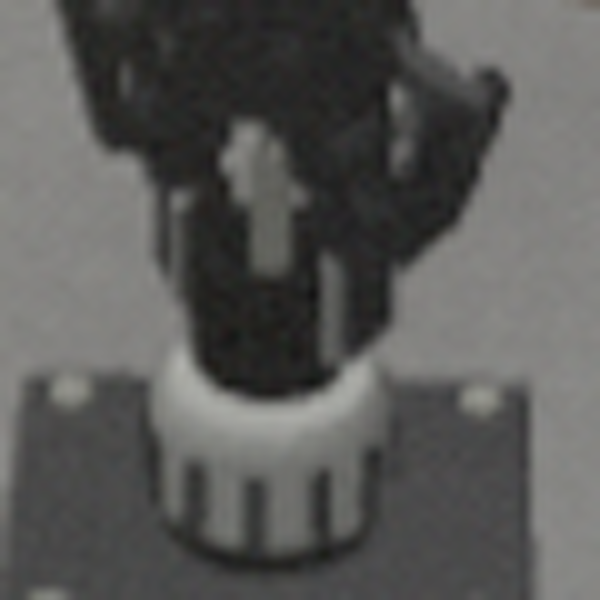

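Front flutes have shifted about 0.8 px left (crop 257→252), which fits a clockwise mount twist of about 0.07 rad. The moment is creeping up to 0.4. Smaller steps now.

```bash

python3 -m jog '[[0,0,0,0.03,-0.2],[0,0,0,0.05,-0.2],[0,0,0,0.05,-0.2]]' 60
python3 -c "
from h import *
st()"
```

```text
t: 11.93
position: [0.5639, 0.2197, 0.1078]
tool_rot: [3.139, 0.001, 1.478]
wrist_force: [-4.0, -0.8, 6.8]
opening: 0.0425
11.93 [0.5639 0.2197 0.1078] [3.139e+00 1.000e-03 1.478e+00] F [-3.98 -0.84  6.76] M [-0.232 -0.305  0.659] op 0.0425 j [ 0.257  0.434  1.655 -0.002  1.051  0.351]
```

```bash

python3 -m jog '[[0,0,0,0.03,-0.2],[0,0,0,0.05,-0.2],[0,0,0,0.05,-0.2]]' 60
python3 -c "
from h import *
st()"
```

```text
t: 12.18
position: [0.5637, 0.2197, 0.1078]
tool_rot: [3.139, 0.001, 1.429]
wrist_force: [-4.3, -0.5, 7.5]
opening: 0.0425
12.18 [0.5637 0.2197 0.1078] [3.139e+00 1.000e-03 1.429e+00] F [-4.28 -0.49  7.5 ] M [-0.224 -0.241  0.834] op 0.0425 j [ 0.258  0.433  1.655 -0.002  1.051  0.4  ]
```

The slope is 0.2 N m per 0.05 rad, i.e. the mount's 5 N m/rad, so the open stop is reached at 0.83 N m, under 1. Unwind the spring by 0.13 rad (the sleeve doesn't turn), then release.

```bash

python3 -m jog '[[0,0,0,-0.04,-0.2],[0,0,0,-0.08,-0.2],[0,0,0,-0.12,-0.2],[0,0,0,-0.14,-0.2],[0,0,0,-0.14,-0.2]]'
python3 -c "
from h import *
st()"
python3 -m jog '[[0,0,0,0,0.0],[0,0,0,0,0.2],[0,0,0,0,0.5],[0,0,0,0,1],[0,0,0,0,1],[0,0,0,0,1],[0,0,0,0,1]]'
python3 -c "
from h import *
st()"
```

```text
t: 12.6
position: [0.5641, 0.2197, 0.1078]
tool_rot: [3.139, 0.0, 1.568]
wrist_force: [-2.7, -0.6, 6.4]
opening: 0.0425
12.6 [0.5641 0.2197 0.1078] [3.139 0.    1.568] F [-2.68 -0.59  6.41] M [-0.269 -0.396  0.19 ] op 0.0425 j [ 2.570e-01  4.340e-01  1.655e+00 -1.000e-03  1.051e+00  2.610e-01]
t: 13.18
position: [0.5634, 0.2198, 0.106]
tool_rot: [-3.141, 0.0, 1.566]
wrist_force: [-0.4, 0.6, 0.3]
opening: 0.0852
13.18 [0.5634 0.2198 0.106 ] [-3.141  0.     1.566] F [-0.38  0.6   0.27] M [-0.002  0.019 -0.001] op 0.0852 j [ 0.257  0.436  1.656 -0.     1.05   0.262]
```

Released cleanly, wrist forces zero. From the centred grips at different yaws, the axis in TCP terms is about (0.5645, 0.222). Raise to TCP z 0.147 for the shank.

```bash

python3 -m jog '[[0,0,-1.5,0,1],[0,0,-3,0,1],[0.2,0.1,-4.1,0,1],[0.2,0.1,-4.1,0,1],[0.2,0.1,-4.1,0,1]]'
python3 -m jog '[[0,0,0,0,0],[0,0,0,0,-0.3],[0,0,0,0,-0.45],[0,0,0,0,-0.45],[0,0,0,0,-0.45]]' 20
python3 -c "
from h import *
to(.5645,.222,.147)
s=capture('side');crop(s,230,150,60,60,10,'pics/s9.png')
print(proj(s,[[.5645,.222,.122],[.5645+.012,.222,.122],[.5645-.012,.222,.122],[.5645,.222,.148]]))
t=capture('top');crop(t,210,170,60,60,10,'pics/t9.png')
"
```

```text
t: 13.6
position: [0.5648, 0.2219, 0.1476]
tool_rot: [3.14, -0.0, 1.566]
wrist_force: [0.1, -0.7, -0.0]
opening: 0.0853
t: 14.02
position: [0.5642, 0.2217, 0.1467]
tool_rot: [-3.141, 0.0, 1.566]
wrist_force: [-0.0, -0.4, 0.6]
opening: 0.0254
14.02 [0.5642 0.2217 0.1467] [-3.141  0.     1.566] F [-0.04 -0.35  0.63] M [-0.035 -0.015 -0.027] op 0.0254 j [ 0.26   0.4    1.601 -0.     1.141  0.265]
shift cm [ 0.03  0.03 -0.03]
[[256.66838676 191.75249676]
 [252.9744693  190.3943445 ]
 [260.39064942 193.12106567]
 [256.67993863 183.87929242]]
```

View pics/s9.png

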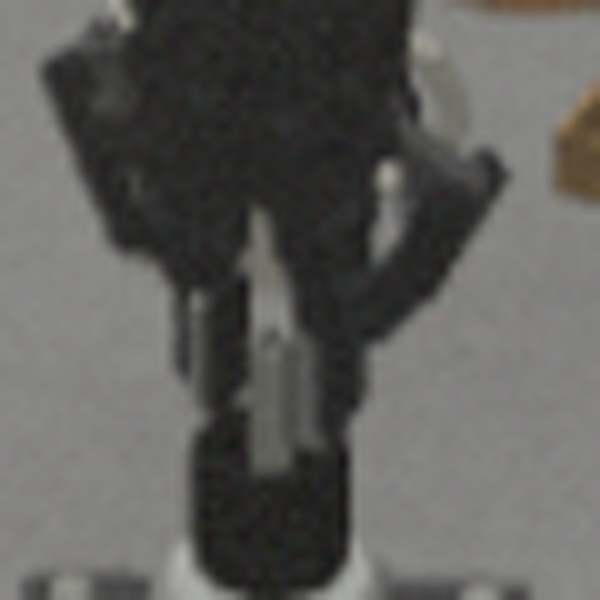

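The pads stand on either side of the shank (crop (270,400)), tips at about z 0.122 (predicted px (260.4,193), seen about (261,194)), just above the sleeve. Close gently.

```bash

python3 -m jog '[[0,0,0,0,-0.6],[0,0,0,0,-0.7],[0,0,0,0,-0.8],[0,0,0,0,-0.9],[0,0,0,0,-0.9]]' 20
python3 -c "
from h import *
st()"
```

```text
t: 14.53
position: [0.5644, 0.2218, 0.1473]
tool_rot: [-3.142, 0.0, 1.566]
wrist_force: [0.2, 0.8, -0.7]
opening: 0.0108
14.53 [0.5644 0.2218 0.1473] [-3.142  0.     1.566] F [ 0.24  0.79 -0.67] M [-0.022 -0.017  0.002] op 0.0108 j [ 0.26   0.399  1.601 -0.     1.141  0.265]
```

Gripped (10.8 mm on the 12 mm shank) with no side load. Lift a few mm and feel.

```bash

python3 -m jog '[[0,0,-0.1,0,-0.9],[0,0,-0.2,0,-0.9],[0,0,-0.3,0,-0.9],[0,0,-0.4,0,-0.9],[0,0,-0.4,0,-0.9]]' 30
python3 -c "
from h import *
st()"
```

```text
t: 14.95
position: [0.5646, 0.2218, 0.1515]
tool_rot: [3.141, -0.0, 1.566]
wrist_force: [0.3, 0.1, -1.2]
opening: 0.0108
14.95 [0.5646 0.2218 0.1515] [ 3.141 -0.     1.566] F [ 0.32  0.09 -1.19] M [0.002 0.006 0.013] op 0.0108 j [ 0.26   0.395  1.595 -0.     1.15   0.265]
```

```bash

python3 -m jog '[[0,0,-0.2,0,-0.9],[0,0,-0.4,0,-0.9],[0,0,-0.6,0,-0.9],[0,0,-0.8,0,-0.9],[0,0,-0.8,0,-0.9]]'
python3 -c "
from h import *
st();s=capture('side');crop(s,230,140,60,60,10,'pics/s10.png')"
```

```text
t: 15.37
position: [0.5648, 0.2219, 0.1599]
tool_rot: [3.14, -0.0, 1.566]
wrist_force: [-1.5, 0.0, -0.1]
opening: 0.0108
15.37 [0.5648 0.2219 0.1599] [ 3.14  -0.     1.566] F [-1.46  0.01 -0.09] M [-0.017  0.001  0.001] op 0.0108 j [ 0.26   0.388  1.584 -0.     1.168  0.265]
```

View pics/s10.png

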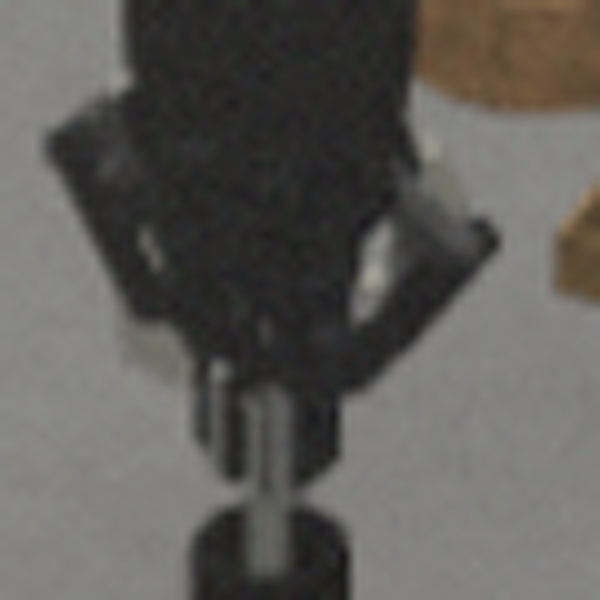

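The bit rose with the pads (top now at crop (270,390)) and there's no load, so the jaws are clear. Draw it all the way out.

```bash

python3 -m jog '[[0,0,-0.5,0,-0.9],[0,0,-1,0,-0.9],[0,0,-1.5,0,-0.9],[0,0,-2,0,-0.9],[0,0,-2.5,0,-0.9],[0,0,-3,0,-0.9],[0,0,-3.5,0,-0.9],[0,0,-4,0,-0.9],[0,0,-4.5,0,-0.9]]' 40
python3 -c "
from h import *
st()"
python3 -m jog '[[0,0,-1,0,-0.9],[0,0,-2.5,0,-0.9],[0,0,-4,0,-0.9],[0,0,-4,0,-0.9]]'
python3 -c "
from h import *
to(.589,-.174,.25);s=capture('side');crop(s,200,90,100,120,5,'pics/s11.png')"
```

```text
t: 16.17
position: [0.5644, 0.2218, 0.2048]
tool_rot: [3.142, 0.0, 1.566]
wrist_force: [0.1, 0.3, -1.2]
opening: 0.0103
16.17 [0.5644 0.2218 0.2048] [3.142 0.    1.566] F [ 0.1   0.28 -1.18] M [ 0.011  0.024 -0.   ] op 0.0103 j [ 0.26   0.354  1.519 -0.     1.268  0.265]
t: 16.5
position: [0.5662, 0.2223, 0.248]
tool_rot: [3.135, -0.002, 1.566]
wrist_force: [0.8, -0.3, -0.2]
opening: 0.0105
16.5 [0.5662 0.2223 0.248 ] [ 3.135e+00 -2.000e-03  1.566e+00] F [ 0.85 -0.31 -0.2 ] M [ 0.055 -0.004 -0.049] op 0.0105 j [ 0.26   0.327  1.45  -0.     1.357  0.265]
shift cm [-39.62   2.48  -0.25]
```

View pics/s11.png

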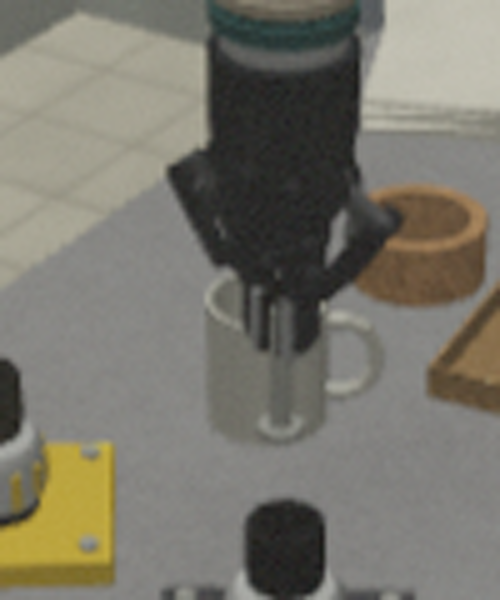

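The bit is fully out, foot visible at crop (280,425), hanging vertically. Move over the tray centre; the foot hangs 77 mm below the TCP.

```bash

python3 -m jog '[[-3,0.2,0,0,-0.9],[-7,0.4,0,0,-0.9],[-11,0.7,0,0,-0.9],[-15,1,0,0,-0.9],[-19,1.2,0,0,-0.9],[-23,1.5,0,0,-0.9],[-27,1.7,0,0,-0.9],[-31,2,0,0,-0.9],[-34,2.2,0,0,-0.9],[-37,2.4,0,0,-0.9]]'
python3 -m jog '[[-1.5,0,0,0,-0.9],[-2.6,0.1,0,0,-0.9],[-2.6,0.1,2,0,-0.9],[-2.6,0.1,4.5,0,-0.9],[-2.6,0.1,7,0,-0.9],[-2.6,0.1,9.5,0,-0.9],[-2.6,0.1,11,0,-0.9],[-2.6,0.1,11,0,-0.9],[-2.6,0.1,11,0,-0.9],[-2.6,0.1,11,0,-0.9]]'
python3 -c "
from h import *
to(.589,-.174,.081);s=capture('side');crop(s,270,90,90,100,6,'pics/s12.png')
t=capture('top');crop(t,335,150,90,90,6,'pics/t12.png')"
```

```text
t: 17.38
position: [0.5859, -0.1503, 0.2432]
tool_rot: [-3.14, -0.001, 1.565]
wrist_force: [-0.6, 0.4, -0.5]
opening: 0.0106
t: 18.22
position: [0.5883, -0.1738, 0.1353]
tool_rot: [3.14, 0.0, 1.567]
wrist_force: [0.5, -0.6, -1.1]
opening: 0.0103
18.22 [ 0.5883 -0.1738  0.1353] [3.14  0.    1.567] F [ 0.46 -0.6  -1.13] M [-0.002 -0.021  0.013] op 0.0103 j [-0.401  0.418  1.602  0.     1.12  -0.397]
shift cm [-0.01  0.06  5.43]
```

View pics/s12.png

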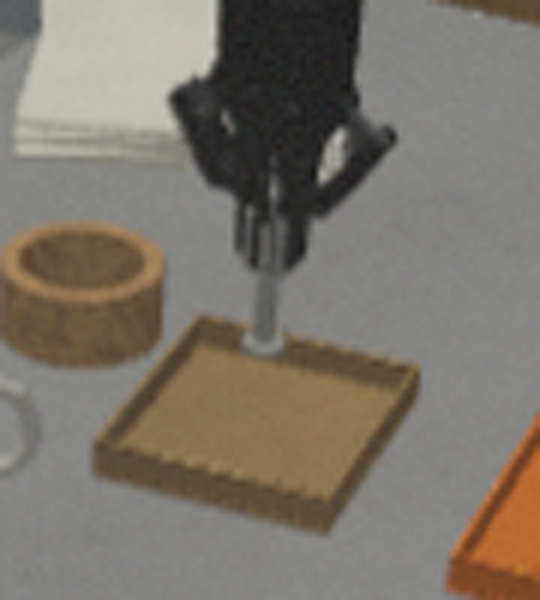

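View pics/t12.png

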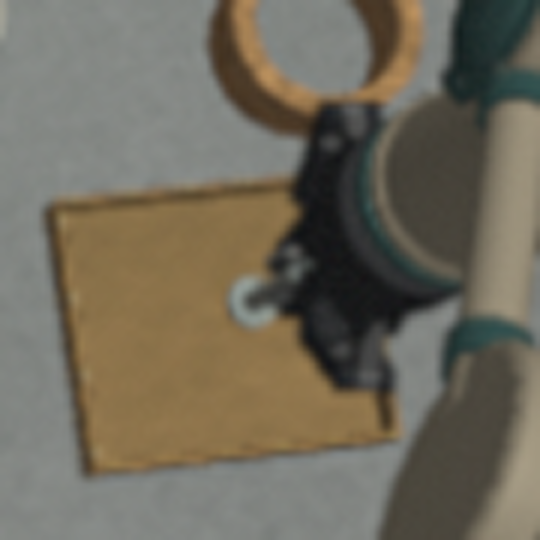

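The bit hangs over the tray (foot: side crop (263,343), top crop (250,300)). I'll check for tilt by projecting a vertical line.

```bash
python3 -c "
from h import *
s=capture('side');t=capture('top')
f=lambda x,y,ox,oy:((x+.5)/6-.5+ox,(y+.5)/6-.5+oy)
F,e=tri(s,f(263,345,270,90),t,f(250,302,335,150));print('foot',F,e)
X=[[.588,-.174,.058],[.588,-.174,.136]]
print((proj(s,X)-[270,90])*6,(proj(t,X)-[335,150])*6)
"
```

```text
foot [ 0.59129054 -0.17612165  0.06044944] 0.0015550757287610677
[[262.32348638 349.31235179]
 [271.80431193 225.92632404]] [[242.67423616 308.45203557]
 [296.87747903 278.70437507]]
```

The lean matches the projection of a true vertical and the foot is at about z 0.059 as expected. Lower to just above the bottom, then creep.

```bash

python3 -m jog '[[0,0,1.2,0,-0.9],[0,0,2.4,0,-0.9],[0,0,3.6,0,-0.9],[0,0,4.5,0,-0.9],[0,0,4.8,0,-0.9],[0,0,4.8,0,-0.9],[0,0,4.8,0,-0.9]]'
python3 -c "
from h import *
st()"
python3 -m jog '[[0,0,0.1,0,-0.9],[0,0,0.2,0,-0.9],[0,0,0.2,0,-0.9]]'
python3 -c "
from h import *
st()"
```

```text
t: 19.0
position: [0.5878, -0.1745, 0.0868]
tool_rot: [3.141, 0.0, 1.566]
wrist_force: [0.2, -0.5, -0.6]
opening: 0.0107
19.0 [ 0.5878 -0.1745  0.0868] [3.141 0.    1.566] F [ 0.17 -0.45 -0.56] M [ 0.047 -0.012 -0.037] op 0.0107 j [-0.402  0.466  1.66  -0.     1.015 -0.397]
t: 19.25
position: [0.5877, -0.1744, 0.0847]
tool_rot: [3.141, 0.0, 1.566]
wrist_force: [0.4, -0.8, -0.9]
opening: 0.0103
19.25 [ 0.5877 -0.1744  0.0847] [3.141 0.    1.566] F [ 0.39 -0.79 -0.91] M [0.066 0.012 0.035] op 0.0103 j [-0.402  0.468  1.662 -0.     1.011 -0.397]
```

```bash

python3 -m jog '[[0,0,0.1,0,-0.9],[0,0,0.2,0,-0.9],[0,0,0.2,0,-0.9]]'
python3 -c "
from h import *
st()"
```

```text
t: 19.5
position: [0.5874, -0.1743, 0.0822]
tool_rot: [-3.141, -0.0, 1.566]
wrist_force: [0.2, 0.5, -0.8]
opening: 0.0104
19.5 [ 0.5874 -0.1743  0.0822] [-3.141 -0.     1.566] F [ 0.23  0.46 -0.79] M [ 0.053 -0.01  -0.01 ] op 0.0104 j [-0.402  0.47   1.665 -0.     1.006 -0.397]
```

```bash

python3 -m jog '[[0,0,0.05,0,-0.9],[0,0,0.1,0,-0.9],[0,0,0.1,0,-0.9]]'
python3 -c "
from h import *
st()"
```

```text
t: 19.75
position: [0.5875, -0.1744, 0.0813]
tool_rot: [3.142, 0.0, 1.566]
wrist_force: [-0.2, 0.7, -0.4]
opening: 0.0102
19.75 [ 0.5875 -0.1744  0.0813] [3.142 0.    1.566] F [-0.21  0.74 -0.39] M [ 0.001 -0.014  0.021] op 0.0102 j [-0.402  0.471  1.666 -0.     1.004 -0.397]
```

```bash

python3 -m jog '[[0,0,0.05,0,-0.9],[0,0,0.1,0,-0.9],[0,0,0.1,0,-0.9]]'
python3 -c "
from h import *
st()"
```

```text
t: 20.0
position: [0.5876, -0.1744, 0.0813]
tool_rot: [3.141, 0.0, 1.566]
wrist_force: [-0.8, 0.0, 4.9]
opening: 0.0108
20.0 [ 0.5876 -0.1744  0.0813] [3.141 0.    1.566] F [-0.84  0.    4.91] M [ 0.081  0.333 -0.027] op 0.0108 j [-0.402  0.471  1.666 -0.     1.003 -0.397]
```

Contact at z 0.0813 with about 5 N, as expected. Ease off slightly and open gently.

```bash

python3 -m jog '[[0,0,-0.05,0,-0.9],[0,0,-0.05,0,-0.74],[0,0,-0.05,0,-0.7],[0,0,-0.05,0,-0.65],[0,0,-0.05,0,-0.6],[0,0,-0.05,0,-0.5],[0,0,-0.05,0,-0.3],[0,0,-0.05,0,-0.1]]' 20
python3 -c "
from h import *
st();s=capture('side');crop(s,270,90,90,100,6,'pics/s13.png')"
```

```text
t: 20.67
position: [0.5875, -0.1743, 0.0807]
tool_rot: [-3.141, 0.0, 1.566]
wrist_force: [0.1, 0.0, 1.4]
opening: 0.038
20.67 [ 0.5875 -0.1743  0.0807] [-3.141  0.     1.566] F [0.12 0.01 1.4 ] M [ 0.022 -0.009 -0.037] op 0.038 j [-0.402  0.472  1.667 -0.     1.003 -0.397]
```

View pics/s13.png

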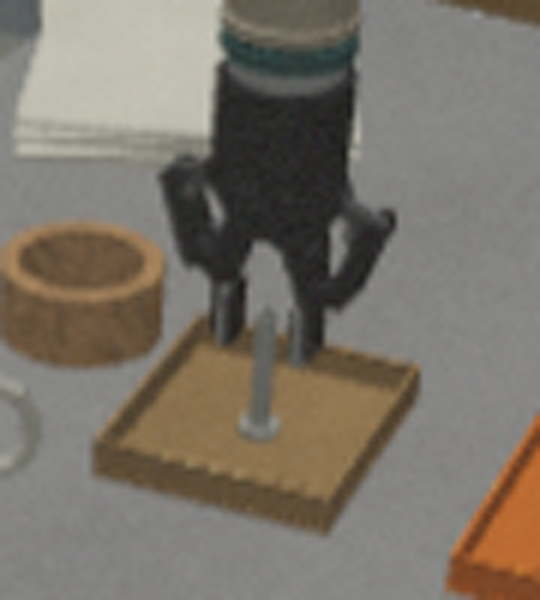

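The bit stands in the tray on its foot at crop (258,428), free of the fingers. Open further and rise straight up.

```bash

python3 -m jog '[[0,0,0,0,0.2],[0,0,-0.5,0,0.2],[0,0,-2,0,0.2],[0,0,-4,0,0.3],[0,0,-7,0,0.3],[0,0,-10,0,0.3],[0,0,-13,0,0.3],[0,0,-13,0,0.3],[0,0,-13,0,0.3],[0,0,-13,0,0.3]]'
python3 -c "
from h import *
st();s=capture('side');cv2.imwrite('pics/s14.png',s['frame']);crop(s,270,130,80,60,8,'pics/s14c.png')
t=capture('top');crop(t,335,170,80,70,8,'pics/t14.png')
f=lambda x,y,ox,oy:((x+.5)/8-.5+ox,(y+.5)/8-.5+oy)
print(proj(s,[[.5875,-.174,.004],[.5875,-.174,.082]]))"
```

```text
t: 21.55
position: [0.587, -0.1741, 0.2107]
tool_rot: [-3.141, -0.0, 1.566]
wrist_force: [0.5, 0.2, -0.2]
opening: 0.0553
21.55 [ 0.587  -0.1741  0.2107] [-3.141 -0.     1.566] F [ 0.53  0.18 -0.22] M [0.04  0.043 0.029] op 0.0553 j [-0.402  0.359  1.496 -0.     1.287 -0.397]
[[312.80095683 161.87284767]
 [314.33167951 142.04736783]]
```

View pics/s14.png

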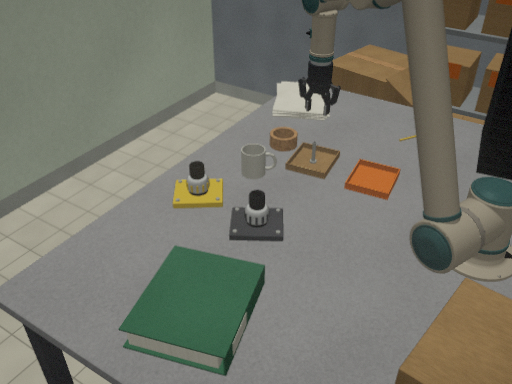

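View pics/s14c.png

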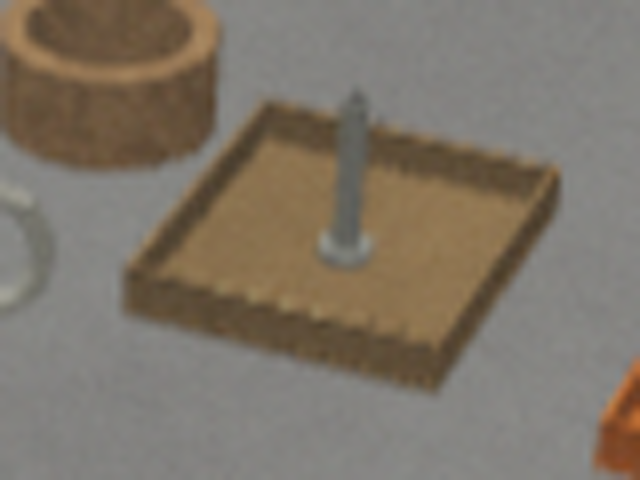

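View pics/t14.png

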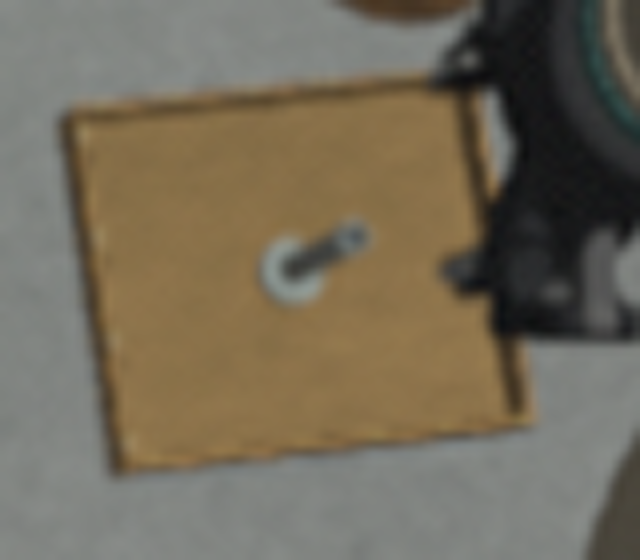

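The bit stands upright near the middle of the cardboard tray (side foot px (313,161), tip px (314,142); a true vertical there projects to (312.8,161.9)–(314.3,142.0)). The top view has the foot at crop (293,270), central. The gripper is clear, and the mug, tape roll and binder are unmoved. Handing in.

```bash
python3 -c "
from workcell import workorder
print(workorder.hand_in())"
```

```text
the job is handed in; nothing more can be done
None
```

The bit is out of the chuck and standing on its foot near the middle of the cardboard tray, and the job is handed in after about 21.6 s of the 72 s. The hand-in gave no verdict.

- **Sleeve:** I gripped it at its stated height and turned it about 2 rad clockwise in small steps. At the open stop the moment rose at the mount's own 5 N m/rad. The highest reading was 0.83 N m, under the 1 N m limit. I then unwound the spring before letting go.
- **Lifting and placing:** The bit came out with no load beyond its own weight. It was lowered until the wrist felt about 5 N of contact, then released.
- **Last checks:** Its foot and tip in the side picture lie within 1 px of a true vertical line, and the wrist forces are back to zero. The gripper is about 13 cm up and touching nothing. The mug, tape roll and binder look unmoved by eye, but I did not measure them.
- **What disagreed:**
  - The camera fix of the chuck axis was 3–4 mm off from where the grip centred, so I corrected it twice while turning.
  - The turning moment read higher than expected early on, 0.2–0.3 N m rather than 0.05. A harder grip did not double it, so I took it as the sleeve turning rather than the pads slipping.

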